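# Clear the carton catch tray and hold the size stop at three

### The job

Clear the labeller's catch tray by standing both finished cartons upright in the open tote. Then grip the black bar of the indexing knob on the machine's deck and turn it clockwise one click at a time, resting about half a second in each stop, to the third stop from home and no further; the knob springs back if let go, so finish while still gripping it and holding it in the third stop. Leave the spool on the deck and the hand stamp between tote and machine where they stand.

Things in the scene. Friction and masses are not known exactly. Their poses are not given: they have to be found in the camera images.
- carton_a_center (a point): Centre (half-way up) of one of two alike finished cartons: sealed cardboard box with a white label, 42 mm (its x) by 66 mm (its y) by 60 mm high (z up), 85 to 190 g; grip it across the 42 mm. It starts upright in the catch tray, its 66 mm side roughly along the tray, in the half nearer the chute.
- carton_b_center (a point): Centre of the other finished carton, the same in all ways, in the half of the catch tray away from the chute.
- tote: Open grey plastic tote, loose, 0.9 kg: outside 280 mm (its x) by 200 mm (its y), 85 mm high, walls and floor 4 mm thick. Origin: centre of its underside, on the table; z up. Empty at the start, and roomy enough for both cartons side by side.
- machine: Bench-top carton labeller, fixed. Origin: on the table under the centre of its catch tray (170 mm along its x, 270 mm along its y; floor 10 mm above the table, rim 24 mm). The white housing, 220 mm tall, begins 205 mm from the origin towards +y. Beyond the tray towards +x is a grey deck 50 mm high, x = 87 to 197 mm, with the knob (axis at x = 142, y = -40 mm).
- fence_mid (a point): Top middle of the thin steel fence across the catch tray near its -y end, 155 mm long, 42 mm above the table. It is geared to the knob and slides 10 mm along the tray, towards the chute, at each stop: the tray has to be empty.
- knob_angle (a joint): Knob angle, rad: 0 at home (its start, a dead stop), growing clockwise from above. A spring roller drops into a notch (a click, a dip in the turning moment) every 24 degrees: stops at 0.419, 0.838, 1.257 (the third), and on to 2.513. A return spring (0.09 N m at home, 0.13 at the third stop, to which the clicks add about 0.05 on leaving a stop and take as much before the next) turns it home when let go: it does not stay in a stop by itself.
- knob_grip (a point): The knob's grip point: on its upright axis, 86 mm above the table, 26 mm above the top of the scalloped aluminium plate (87 mm across) that turns with the knob. Its x runs along the grip bar, its z up. At home the bar lies 0.6 rad anticlockwise from the machine's x.
- index_knob: The indexing knob: the scalloped plate, 87 mm across and 8 mm thick, with a black upright flat grip bar on it, 52 mm long (its x), 14 mm thick (its y, grip across this) and 40 mm high, centred on the axis. Origin: on the axis at the plate's underside, 52 mm above the table; the bar's top is 100 mm above the table.
- spool: Bystander: dark steel spool, 28 mm across, 26 mm high, standing loose on the deck between the knob and the housing.
- stamp: Bystander: small wooden hand stamp standing between the tote and the machine, 30 mm across at the foot, 62 mm high.

How it is judged (in metres and radians):
On the way, in this order (a step that is already met when the one before it is completed fails the run):
1. both cartons stand upright on the tote's floor, with the knob still at home (x of carton_a_center in the frame of tote between -0.12 and 0.12 m and y of carton_a_center in the frame of tote between -0.082 and 0.082 m and z of carton_a_center in the frame of tote between 0.025 and 0.045 m and angle between each of carton_a_center, carton_b_center's own z axis and vertical below 0.2 rad and x of carton_b_center in the frame of tote between -0.12 and 0.12 m and y of carton_b_center in the frame of tote between -0.082 and 0.082 m and z of carton_b_center in the frame of tote between 0.025 and 0.045 m and value of joint knob_angle below 0.15 rad), for 0.2 s.
2. knob rests in the first stop (within 0.13 rad) (value of joint knob_angle between 0.289 and 0.549 rad and velocity of joint knob_angle between -0.3 and 0.3 rad/s), for 0.25 s.
3. knob rests in the second stop (within 0.13 rad) (value of joint knob_angle between 0.708 and 0.968 rad and velocity of joint knob_angle between -0.3 and 0.3 rad/s), for 0.25 s.
4. knob rests in the third stop (within 0.13 rad) (value of joint knob_angle between 1.127 and 1.387 rad and velocity of joint knob_angle between -0.3 and 0.3 rad/s), for 0.25 s.
At the end, for the whole second after the job is handed in: Both cartons stand upright (within 0.2 rad) on the floor of the upright tote, and the knob is at rest (under 0.1 rad/s) within 0.13 rad of the third stop (1.257 rad), with the fingers holding its bar with more than 2 N (x of carton_a_center in the frame of tote between -0.12 and 0.12 m and y of carton_a_center in the frame of tote between -0.082 and 0.082 m and z of carton_a_center in the frame of tote between 0.025 and 0.045 m and angle between each of carton_a_center, carton_b_center's own z axis and vertical below 0.2 rad and x of carton_b_center in the frame of tote between -0.12 and 0.12 m and y of carton_b_center in the frame of tote between -0.082 and 0.082 m and z of carton_b_center in the frame of tote between 0.025 and 0.045 m and angle between tote's own z axis and vertical below 0.1 rad and value of joint knob_angle between 1.127 and 1.387 rad and velocity of joint knob_angle between -0.1 and 0.1 rad/s and contact force between the fingers and index_knob above 2 N); the arm keeps its last pose, push and grip.
It fails at once if the knob is turned past the third stop, half-way to the fourth (value of joint knob_angle above 1.466 rad).
It fails at once if the spool or the hand stamp is moved more than 30 mm (distance of any of spool, stamp from where it was at the start of the episode above 0.03 m).
It also fails if it takes over 72 s, if anything falls off the work surface, if the arm or the gripper's body presses on something with over 40 N, if the wrist force passes 120 N, or if a joint passes its speed limit or range.

### The arm

A 6-joint arm with a two-finger parallel gripper is mounted at the origin on the work surface. World frame = base frame: x ahead of the robot, y to its left, z up, the work surface at z = 0. Lengths are in m, angles in degrees, forces in N, time in s.
With the tool pointing down it reaches from about 0.25 to 0.775 m from the base axis. Payload 8.9 kg.
Tool frame: the origin (TCP) lies on the mounting face of the last link; the fingertips stand 173 mm ahead of it and the grasp point (between the pads) lies tcp_to_grasp ahead of it (tcp_to_grasp is the distance from the TCP to the grasp point, in m); x points along the fingers, y is the direction in which the jaws open and shut, and the axes are right-handed (so a half turn about x gives the same grasp; the last joint's range is limited). The gripper opens to 85 mm and grips with 20 to 120 N. Pads are 22 mm wide; open, the fingers measure 114 mm over their backs; the gripper's body (76 mm by 85 mm) begins 54 mm behind the grasp point. The pads swing forward as they close: fully open they stand 13 mm farther back than shut.
Start: joints at [-73.127, 16.656, -8.789, 64.555, 0, 82.019], TCP at [0.221, -0.476, 0.405] pointing down, gripper open.
Joint ranges: [-144.48, 144.48], [-52.06, 99.96], [-74.48, 78.29], [-112.23, 115.85], [-86.99, 84.42], [-180, 180]. Speed limits (degrees/s): [127.2, 127.2, 159.86, 180, 180, 180].

### API

Orientations are given as a 3x3 rotation matrix whose columns are the frame's x, y, z axes.
In Python, from rig import read_state, camera, close_job, look_for, outline_of, tcp_to_grasp gives the robot as it stands. The module is installed in compiled form; this text tells all that it offers.
- The arm moves only by the shell command python3 -m handwheel 'ROWS' [OPENING] [FORCE]. ROWS is a JSON object of lists of equal length, an entry for each row: "slide": the shift along the tool's x, y, z in m, a list of three; "yaw": the turn about the tool's x in rad. In form: {"slide": [[x, y, z], ...], "yaw": [yaw, ...]}. A call has 1 to 12 rows; each row shifts and turns the commanded pose from where the row before left it, along the tool's axes as they then stand; what a row does not reach is not made up. A row lasts 1/12 s, in which the tool goes at most 41.7 mm and 7.16 degrees, less where a joint would pass 70% of its speed; a pose out of reach is approached as far as the arm can. A call with a gripper value outside its range is refused whole. OPENING is the finger opening in m, from 0 to 0.0854, set as the call begins (- or left out, the last holds). The fingers move at their own pace and stop on an object; FORCE is the grip in N (left out, the last holds). Time passes only in rows, so rows that do not move let the fingers close. It gives the time, the measured TCP pose, the force and the opening at its end, in the units of the state.
- read_state(): the state, without advancing time (a new reading comes with each control period).
- camera(name): name is "side" or "top" or "wrist"; returns a dict with "image" (480x640x3 uint8, red, green, blue), "K" (3x3 intrinsics, pixels), "D" ([k1, k2, p1, p2, k3] as OpenCV has them; the pictures are not rectified), "R" (3x3) and "t" (3): a world point X has camera coordinates R X + t. Camera axes: x right, y down, z forward; pixel columns grow to the right and rows downward; lengths in m; the calibration is good to about 2 mm. A picture is of the moment at which its call begins. There is no depth.
- close_job(): hands the job in, once; it reports no verdict.
Trained networks look in the newest picture that a camera, given by its name, has taken for a name from the list of things; names that differ only in an ending like _2 or _b are one class to them, and where a whole thing is asked for, a point or a joint stands for the part that bears it (a point fixed in the world has none). Each returns a list of dicts, best first, with "conf" (0 to 1); they miss things now and then, are a little off and sometimes report something else, mostly with a low value. They report only what shows in the picture. A call takes as long as a camera call.
- look_for(label, camera): "at" ([column, row] in pixels, amid what is visible of it).
- outline_of(label, camera): "pixels" (480x640 bool, what is visible of it) and "at" ([column, row] in pixels, amid what is visible of it).
The state is a dict: "time": time; "joints": joint angles; "joint_velocities": joint speeds; "tau": joint torques, N m; "tool_pos": TCP position; "ee_rot": TCP orientation; "force": force on the tool from outside, world axes, zero at the start; "ft_torque": the same for the moment, N m; "opening": finger opening in m.
Only numpy, scipy, OpenCV 4.12 (cv2) and the standard library are available. Lean on these libraries where they do the work, as an engineer would, in place of code of your own. Each camera call takes 0.05 s, during which the arm holds its last target.

## Working session

There is one attempt and no reset: what is moved stays moved. The work goes in short steps, Python scripts to look and compute and a shell command to move; the robot and the scene stay as the last step left them, time stands still between calls to the robot, and variables do not carry over. Pictures are saved under pics/ and viewed, and the job is handed in when it is done.

```bash
mkdir -p pics; python3 - <<'E'
from rig import *
import cv2,rig
print(tcp_to_grasp, read_state())
for n in("side","top","wrist"):
    c=camera(n); cv2.imwrite(f"pics/{n}0.png",c["image"][:,:,::-1])
    print(n,c["K"],c["D"],c["R"],c["t"])
E
```

```text
0.1547 {'time': 0.0, 'joints': array([-7.31273877e+01,  1.66907885e+01, -8.82988447e+00,  6.45558950e+01,
       -8.20785430e-04,  8.20203811e+01]), 'joint_velocities': array([-0.04794782,  0.11106713,  0.00257564, -0.07242731, -0.0580554 ,
       -0.09938494]), 'tau': array([ 3.32896496e-03, -5.37152946e+01,  3.31362534e+01,  1.60871440e-02,
       -1.07226990e-04,  1.69768349e-06]), 'tool_pos': array([ 0.220601  , -0.4761733 ,  0.40412301]), 'ee_rot': array([[-4.01581454e-04,  4.20279186e-01, -9.07394757e-01],
       [ 1.27467897e-03, -9.07393877e-01, -4.20279343e-01],
       [-9.99999107e-01, -1.32541340e-03, -1.71328487e-04]]), 'force': array([ 0.07252239, -0.5393458 ,  1.30726614]), 'ft_torque': array([0.01916245, 0.02441289, 0.0011528 ]), 'opening': 0.08537492003354301}
side [[544.49498506   0.         320.5463434 ]
 [  0.         544.49498506 241.7984672 ]
 [  0.           0.           1.        ]] [-0.14109065  0.          0.          0.          0.        ] [[-0.99391107 -0.11013306  0.00338906]
 [-0.07720845  0.67417525 -0.73452474]
 [ 0.07861064 -0.73031393 -0.67857345]] [0.57668852 0.11577779 0.89464634]
top [[554.302374     0.         317.18603567]
 [  0.         554.302374   247.72327352]
 [  0.           0.           1.        ]] [-0.10290123  0.          0.          0.          0.        ] [[ 0.00285223 -0.99971354  0.0237635 ]
 [-0.99782631 -0.00440977 -0.06575111]
 [ 0.06583707 -0.02352431 -0.99755305]] [-0.03144744  0.55890946  1.0139692 ]
wrist [[360.69841769   0.         325.4540461 ]
 [  0.         360.69841769 240.58064985]
 [  0.           0.           1.        ]] [0.01375428 0.         0.         0.         0.        ] [[ 4.19902247e-01 -9.07569338e-01  7.86889146e-06]
 [-8.62771476e-01 -3.99173071e-01  3.10300242e-01]
 [-2.81615844e-01 -1.30302558e-01 -9.50638606e-01]] [-0.52415459 -0.04010784  0.37911436]
```

View pics/top0.png

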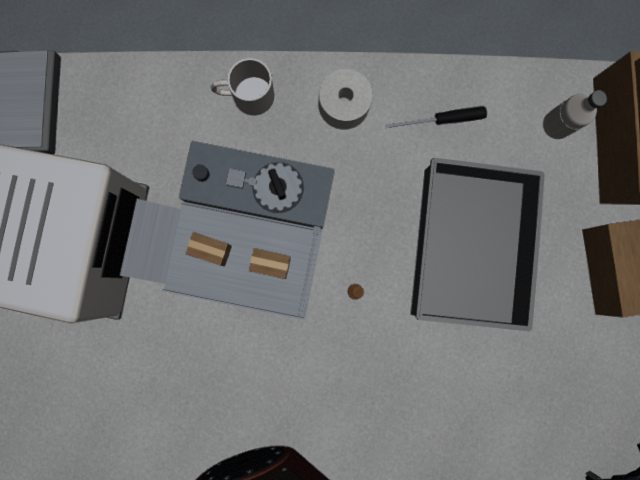

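View pics/side0.png

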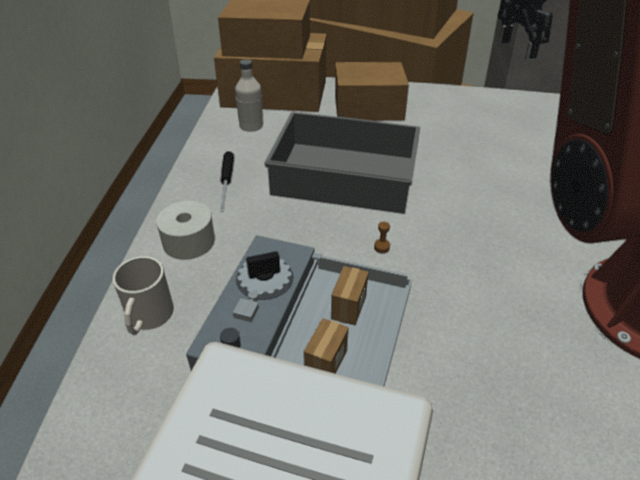

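```bash
python3 - <<'E'
from rig import *
for n in("top","side"):
    camera(n)
    for l in("carton_a_center","tote","machine","fence_mid","knob_grip","index_knob","spool","stamp"):
        for d in look_for(l,n)[:3]: print(n,l,d)
E
```

```text
top carton_a_center {'at': [208.2, 250.5], 'conf': 0.67}
top carton_a_center {'at': [271.2, 262.0], 'conf': 0.22}
top tote {'at': [479.4, 242.1], 'conf': 0.7}
top machine {'at': [144.5, 231.0], 'conf': 0.57}
top fence_mid {'at': [309.0, 265.5], 'conf': 0.75}
top knob_grip {'at': [277.1, 186.8], 'conf': 0.83}
top index_knob {'at': [277.6, 187.3], 'conf': 0.72}
top spool {'at': [200.5, 172.4], 'conf': 0.5}
top stamp {'at': [355.2, 289.8], 'conf': 0.69}
top stamp {'at': [210.1, 249.4], 'conf': 0.36}
side tote {'at': [343.8, 160.5], 'conf': 0.75}
side tote {'at': [263.0, 271.0], 'conf': 0.38}
side machine {'at': [290.0, 392.0], 'conf': 0.86}
side fence_mid {'at': [368.4, 271.7], 'conf': 0.8}
side knob_grip {'at': [263.3, 278.2], 'conf': 0.91}
side index_knob {'at': [266.4, 272.0], 'conf': 0.83}
side spool {'at': [232.2, 334.0], 'conf': 0.74}
side spool {'at': [266.1, 273.1], 'conf': 0.22}
side stamp {'at': [384.7, 242.3], 'conf': 0.57}
```

```bash
cat > h.py <<'E'
import numpy as np,cv2
from rig import *
def onplane(c,uv,z):
    p=cv2.undistortPoints(np.array(uv,float).reshape(-1,1,2),c["K"],c["D"]).reshape(-1,2)
    d=np.c_[p,np.ones(len(p))]@c["R"]; o=-c["R"].T@c["t"]
    return o+d*((z-o[2])/d[:,2])[:,None]
def proj(c,X):
    return cv2.projectPoints(np.array(X,float).reshape(-1,1,3),cv2.Rodrigues(c["R"])[0],c["t"],c["K"],c["D"])[0].reshape(-1,2)
E
python3 - <<'E'
from h import *
c=camera("top"); im=c["image"][:,:,::-1]
cv2.imwrite("pics/tc1.png",cv2.resize(im[130:330,150:350],None,fx=3,fy=3,interpolation=cv2.INTER_CUBIC))
cv2.imwrite("pics/tc2.png",cv2.resize(im[140:340,340:560],None,fx=3,fy=3,interpolation=cv2.INTER_CUBIC))
for n in("carton_a_center","tote","index_knob","stamp"):
    for d in outline_of(n,"top")[:3]:
        ct=max(cv2.findContours(d["pixels"].astype(np.uint8),0,2)[0],key=cv2.contourArea)
        print(n,d["conf"],cv2.minAreaRect(ct),cv2.boxPoints(cv2.minAreaRect(ct)).round(1).tolist())
s=camera("side"); im=s["image"][:,:,::-1]
cv2.imwrite("pics/sc1.png",cv2.resize(im[220:390,180:420],None,fx=3,fy=3,interpolation=cv2.INTER_CUBIC))
E
```

```text
carton_a_center 0.97 ((207.75001525878906, 249.25003051757812), (42.058292388916016, 24.66576385498047), 18.43494987487793) [[183.89999389648438, 254.3000030517578], [191.6999969482422, 230.89999389648438], [231.60000610351562, 244.1999969482422], [223.8000030517578, 267.6000061035156]]
carton_a_center 0.41 ((277.5, 186.5), (45.0, 45.0), 90.0) [[255.0, 164.0], [300.0, 164.0], [300.0, 209.0], [255.0, 209.0]]
tote 0.78 ((478.2738952636719, 244.04052734375), (122.92042541503906, 163.4792022705078), 5.552970886230469) [[409.20001220703125, 319.3999938964844], [425.0, 156.6999969482422], [547.4000244140625, 168.60000610351562], [531.5, 331.29998779296875]]
index_knob 0.9 ((277.5000305175781, 186.50001525878906), (46.66904067993164, 46.66904067993164), 45.0) [[244.5, 186.5], [277.5, 153.5], [310.5, 186.5], [277.5, 219.5]]
index_knob 0.48 ((477.9714050292969, 244.46583557128906), (123.8438949584961, 165.7304229736328), 5.06361722946167) [[409.0, 321.5], [423.6000061035156, 156.5], [547.0, 167.39999389648438], [532.2999877929688, 332.5]]
stamp 0.16 ((166.8839111328125, 231.4117431640625), (179.9456329345703, 336.3794860839844), 88.99048614501953) [[-2.9000000953674316, 144.39999389648438], [333.5, 138.5], [336.6000061035156, 318.3999938964844], [0.30000001192092896, 324.29998779296875]]
```

View pics/tc1.png

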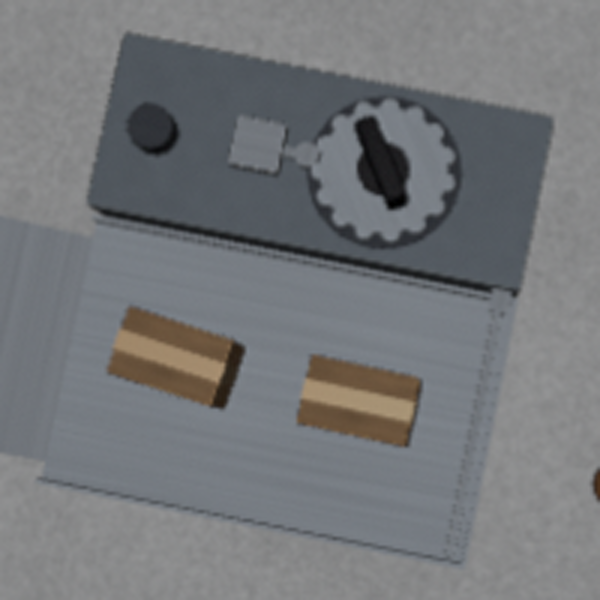

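View pics/tc2.png

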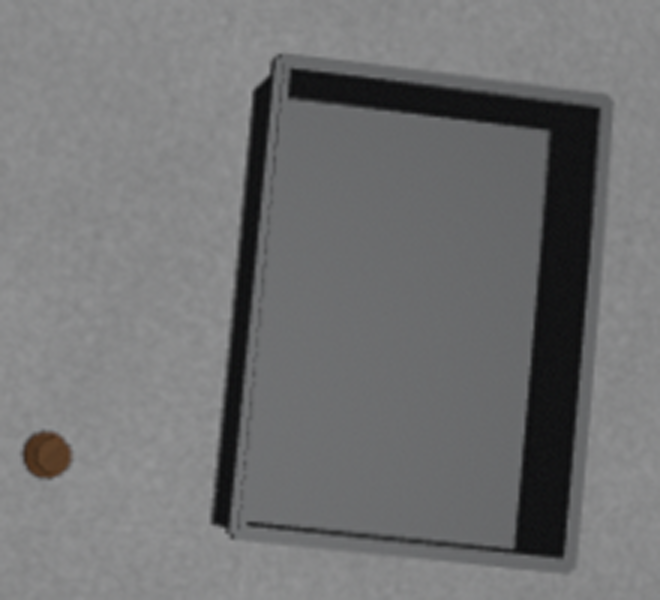

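View pics/sc1.png

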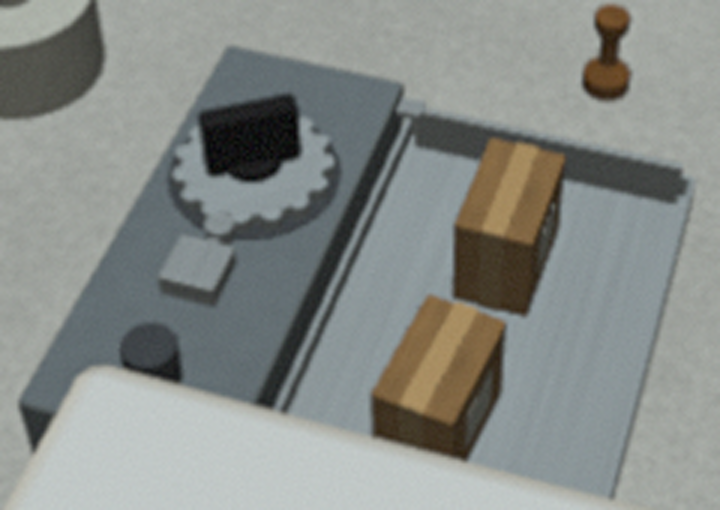

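```bash
python3 - <<'E'
from h import *
c=camera("top"); s=camera("side")
def T(a,o): return np.array(a,float)/3+o
o1=np.array([150,130]);o2=np.array([340,140]);o3=np.array([180,220])
def rep(n,P):
    m=P.mean(0); print(n,"ctr",m.round(4),"sides",[round(float(np.linalg.norm(P[i]-P[(i+1)%4])),4) for i in range(4)],
     "dir",[round(float(np.degrees(np.arctan2(*(P[(i+1)%4]-P[i])[1::-1]))),1) for i in range(4)])
rep("A",onplane(c,T([(128,307),(231,340),(213,406),(108,373)],o1),.07))
rep("B",onplane(c,T([(313,355),(420,378),(407,445),(297,424)],o1),.07))
rep("As",onplane(s,T([(428,297),(505,320),(452,420),(372,397)],o3),.07))
rep("Bs",onplane(s,T([(488,139),(565,153),(533,243),(455,228)],o3),.07))
rep("deck",onplane(c,T([(125,33),(553,118),(517,292),(90,205)],o1),.05))
rep("tote",onplane(c,T([(278,55),(612,98),(573,573),(228,535)],o2),.085))
print("spool",onplane(c,T([(152,127)],o1),.076),"stamp",onplane(c,T([(52,455)],o2),.062))
print("knobplate",onplane(c,T([(389,168)],o1),.06))
print("bar",onplane(c,T([(367,122),(397,206)],o1),.1),onplane(s,T([(200,113),(294,95),(302,155),(207,172)],o3)[:2],.1))
print("fence",onplane(c,T([(497,290),(455,560)],o1),.03))
E
```

```text
A ctr [0.5528 0.1674 0.07  ] sides [0.0643, 0.0403, 0.0653, 0.0407] dir [-107.5, 165.5, 72.9, -15.9]
B ctr [0.5274 0.0555 0.07  ] sides [0.0645, 0.0401, 0.0658, 0.0417] dir [-101.9, 169.4, 79.4, -12.5]
As ctr [0.5529 0.1716 0.07  ] sides [0.0396, 0.0636, 0.0388, 0.0648] dir [165.4, 72.0, -12.8, -107.3]
Bs ctr [0.5275 0.0603 0.07  ] sides [0.0418, 0.0661, 0.0403, 0.066] dir [172.0, 78.7, -8.0, -100.0]
deck ctr [0.6733 0.0816 0.05  ] sides [0.2672, 0.109, 0.2643, 0.1081] dir [-101.1, 168.5, 78.7, -10.0]
tote ctr [ 0.5621 -0.3202  0.085 ] sides [0.2066, 0.2863, 0.2085, 0.2853] dir [-96.3, 173.8, 83.5, -6.6]
spool [[0.6886831  0.17958027 0.076     ]] stamp [[ 0.47805741 -0.10013521  0.062     ]]
knobplate [[0.66746969 0.03950537 0.06      ]]
bar [[0.68717574 0.05065173 0.1       ]
 [0.63823913 0.03290801 0.1       ]] [[0.69004554 0.05276408 0.1       ]
 [0.64389998 0.03390259 0.1       ]]
fence [[ 0.59725523 -0.02623134  0.03      ]
 [ 0.43173606 -0.00110799  0.03      ]]
```

The cartons, tote and knob agree between the top and side views to about 4 mm. I'll move above carton A and check with the wrist camera.

```bash
python3 -m handwheel '{"slide": [[0,-0.015,-0.019],[0,-0.022,-0.0285],[0,-0.022,-0.0285],[0,-0.022,-0.0285],[0,-0.022,-0.0285],[0,-0.022,-0.0285],[0,-0.022,-0.0285],[0,-0.022,-0.0285],[0,-0.022,-0.0285],[0,-0.022,-0.0285],[0,-0.022,-0.0285],[0,-0.022,-0.0285]], "yaw": [0,0,0,0,0,0,0,0,0,0,0,0]}' 0.0854 20
python3 -m handwheel '{"slide": [[0,-0.022,-0.0285],[0,-0.022,-0.0285],[0,-0.022,-0.0285],[0,-0.022,-0.0285],[0,-0.022,-0.0285],[0,-0.022,-0.0285],[0,-0.022,-0.0285],[0,-0.022,-0.0285],[0,-0.013,-0.013]], "yaw": [0,0,0,0,0,0,0,0,0]}'
python3 -m handwheel '{"slide": [[0,0,0],[0,0,0],[0,0,0],[0,0,0],[0,0,0],[0,0,0],[0,0,0],[0,0,0]], "yaw": [-0.119,-0.119,-0.119,-0.119,-0.119,-0.119,-0.119,0]}'
python3 - <<'E'
from h import *
c=camera("wrist"); cv2.imwrite("pics/w1.png",c["image"][:,:,::-1])
s=read_state();print(s["joints"],s["tool_pos"],s["ee_rot"])
for n in ("carton_a_center","index_knob","fence_mid"):
  for d in look_for(n,"wrist"): print(n,d)
E
```

```text
time: 2.45
tool_pos: [0.4148, -0.1017, 0.405]
ee_rot: [[0.001, 0.42, -0.907], [-0.0, -0.907, -0.42], [-1.0, 0.001, -0.0]]
force: [1.0, -1.0, 0.5]
opening: 0.0855
time: 3.2
tool_pos: [0.5549, 0.1725, 0.4044]
ee_rot: [[0.001, 0.422, -0.907], [0.001, -0.907, -0.422], [-1.0, -0.0, -0.001]]
force: [-0.1, -0.9, -0.3]
opening: 0.0853
time: 3.87
tool_pos: [0.5536, 0.1694, 0.4046]
ee_rot: [[-0.0, 0.956, -0.294], [0.0, -0.294, -0.956], [-1.0, -0.0, 0.0]]
force: [0.6, -0.6, -0.3]
opening: 0.0851
[ 9.77737410e+00  2.25775969e+01 -1.80390410e-01  6.72455887e+01
  8.70638552e-04  1.17309282e+02] [0.55359644 0.16937439 0.40467001] [[-6.40878441e-05  9.53549338e-01 -3.01236875e-01]
 [ 4.37564516e-06 -3.01236876e-01 -9.53549340e-01]
 [-9.99999998e-01 -6.24290272e-05  1.51332284e-05]]
carton_a_center {'at': [327.6, 214.0], 'conf': 0.71}
carton_a_center {'at': [480.9, 294.6], 'conf': 0.5}
index_knob {'at': [481.0, 297.3], 'conf': 0.81}
fence_mid {'at': [345.0, 368.2], 'conf': 0.78}
fence_mid {'at': [330.1, 418.1], 'conf': 0.34}
fence_mid {'at': [350.5, 167.9], 'conf': 0.25}
```

View pics/w1.png

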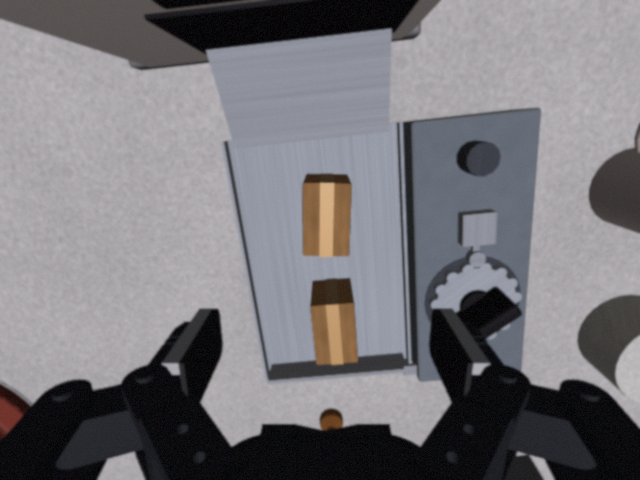

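The wrist view shows both cartons (A top face around (327,220), B around (335,335)) and the knob at (481,297). I'll measure these corners.

```bash
python3 - <<'E'
from h import *
c=camera("wrist"); im=c["image"][:,:,::-1]
cv2.imwrite("pics/w1c.png",cv2.resize(im[165:375,290:540],None,fx=3,fy=3,interpolation=cv2.INTER_CUBIC))
import pickle; pickle.dump(c,open("w1.pkl","wb"))
E
```

```text
(no output)
```

View pics/w1c.png

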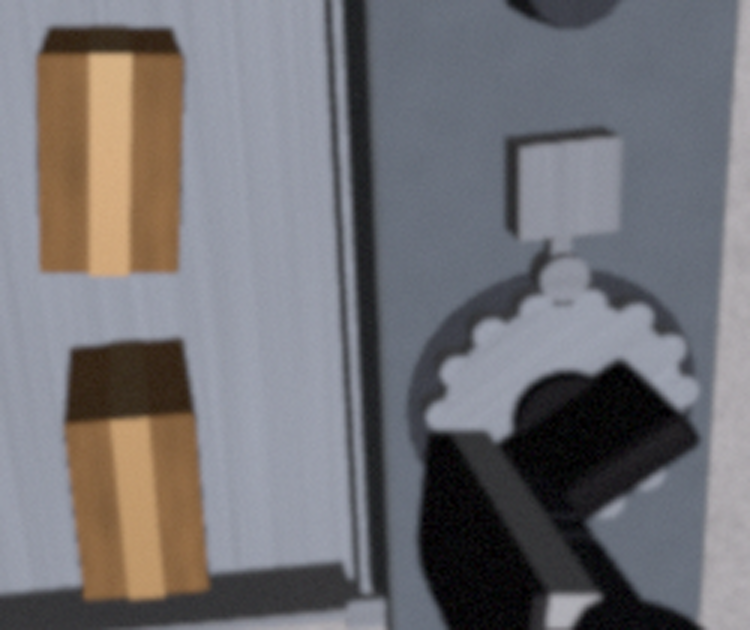

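```bash
python3 - <<'E'
from h import *
import pickle; c=pickle.load(open("w1.pkl","rb"))
def T(a): return np.array(a,float)/3+[290,165]
def rep(n,P):
    m=P.mean(0); print(n,"ctr",m.round(4),"sides",[round(float(np.linalg.norm(P[i]-P[(i+1)%4])),4) for i in range(4)],
     "dir",[round(float(np.degrees(np.arctan2(*(P[(i+1)%4]-P[i])[1::-1]))),1) for i in range(4)])
rep("A",onplane(c,T([(38,53),(184,53),(179,271),(40,271)]),.07))
rep("B",onplane(c,T([(66,421),(192,414),(209,592),(86,600)]),.07))
E
```

```text
A ctr [0.5539 0.1683 0.07  ] sides [0.0409, 0.0651, 0.0416, 0.0651] dir [-17.7, -107.7, 162.3, 71.7]
B ctr [0.528  0.0565 0.07  ] sides [0.0395, 0.066, 0.0409, 0.0666] dir [-14.1, -101.4, 166.7, 77.4]
```

```bash
python3 -m handwheel '{"slide": [[0.02,0,0],[0.03,0,0],[0.03,0,0],[0.03,0,0],[0.03,0,0],[0.025,0,0],[0.02,0,0],[0.013,0,0],[0,0,0]], "yaw": [0,0,0,0,0,0,0,0,0]}' 0.0854 35
python3 -m handwheel '{"slide": [[0,0,0],[0,0,0],[0,0,0],[0,0,0],[0,0,0],[0,0,0],[0,0,0],[0,0,0]], "yaw": [0,0,0,0,0,0,0,0]}' 0.02 35
python3 -m handwheel '{"slide": [[-0.01,0,0],[-0.025,0,0],[-0.03,0,0],[-0.03,0,0],[-0.03,0,0],[-0.03,0,0],[-0.02,0,0],[-0.01,0,0],[0,0,0]], "yaw": [0,0,0,0,0,0,0,0,0]}'
python3 - <<'E'
from h import *
c=camera("wrist"); cv2.imwrite("pics/w2.png",c["image"][:,:,::-1])
E
```

```text
time: 4.87
tool_pos: [0.5523, 0.1691, 0.2039]
ee_rot: [[-0.005, 0.954, -0.301], [-0.001, -0.301, -0.954], [-1.0, -0.004, 0.002]]
force: [-0.8, 0.6, -0.7]
opening: 0.0851
time: 5.53
tool_pos: [0.5542, 0.1695, 0.208]
ee_rot: [[0.002, 0.954, -0.3], [0.0, -0.3, -0.954], [-1.0, 0.002, -0.001]]
force: [0.5, 0.1, 6.6]
opening: 0.0417
time: 6.28
tool_pos: [0.554, 0.1695, 0.3944]
ee_rot: [[0.004, 0.954, -0.299], [0.001, -0.299, -0.954], [-1.0, 0.004, -0.002]]
force: [0.8, -0.1, -1.6]
opening: 0.0415
```

View pics/w2.png

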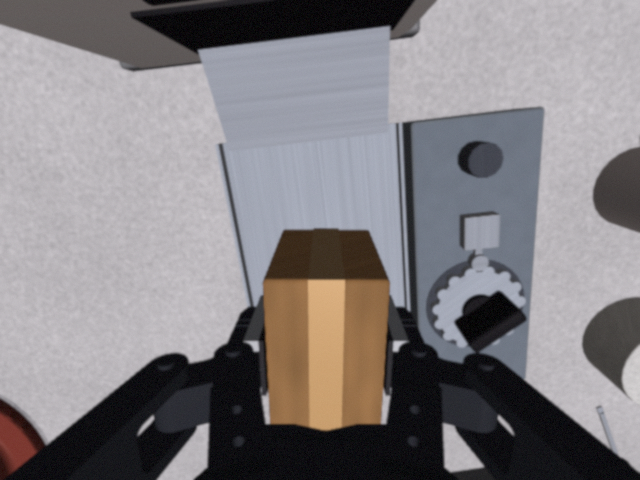

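```bash
python3 -m handwheel '{"slide": [[0,0,0],[0,0,0],[0,0.004,0.012],[0,0.008,0.025],[0,0.008,0.03],[0,0.008,0.03],[0,0.008,0.03],[0,0.008,0.03],[0,0.008,0.03],[0,0.008,0.03],[0,0.008,0.03],[0,0.008,0.03]], "yaw": [-0.097,-0.097,0,0,0,0,0,0,0,0,0,0]}'
python3 -m handwheel '{"slide": [[0,0.008,0.03],[0,0.008,0.03],[0,0.008,0.03],[0,0.008,0.03],[0,0.008,0.03],[0,0.008,0.03],[0,0.006,0.017],[0,0.002,0.01],[0,0,0],[0,0,0]], "yaw": [0,0,0,0,0,0,0,0,0,0]}'
python3 - <<'E'
from h import *
c=camera("wrist"); cv2.imwrite("pics/w3.png",c["image"][:,:,::-1])
c=camera("top"); cv2.imwrite("pics/t3.png",c["image"][:,:,::-1])
E
```

```text
time: 7.33
tool_pos: [0.5982, -0.1165, 0.39]
ee_rot: [[-0.003, 0.994, -0.113], [0.001, -0.113, -0.994], [-1.0, -0.003, -0.0]]
force: [0.3, 0.3, -1.6]
opening: 0.0418
time: 8.17
tool_pos: [0.6312, -0.3261, 0.3905]
ee_rot: [[-0.002, 0.994, -0.111], [0.001, -0.111, -0.994], [-1.0, -0.002, -0.001]]
force: [0.3, 0.5, -1.8]
opening: 0.0417
```

View pics/w3.png

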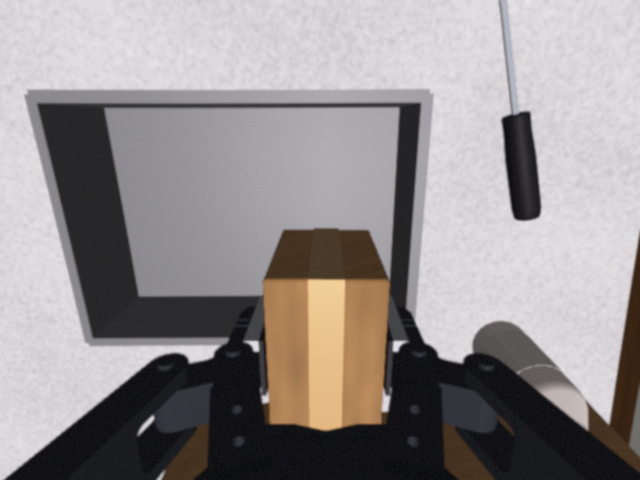

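View pics/t3.png

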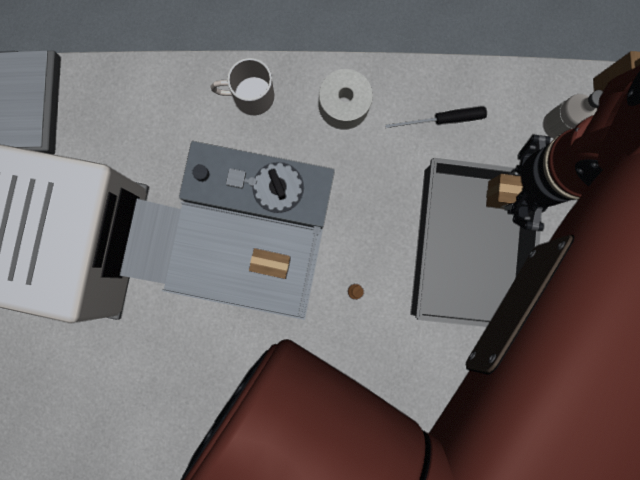

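```bash
python3 - <<'E'
from h import *
c=camera("wrist")
P=onplane(c,[(28,92),(432,91),(88,344)],.085);print(P,(P[1]+P[2])/2,np.linalg.norm(P[0]-P[1]),np.linalg.norm(P[0]-P[2]))
print(np.degrees(np.arctan2(*(P[1]-P[0])[1::-1])), read_state()["tool_pos"])
E
```

```text
[[ 0.43461976 -0.20308385  0.085     ]
 [ 0.71644816 -0.23279702  0.085     ]
 [ 0.41175588 -0.40690302  0.085     ]] [ 0.56410202 -0.31985002  0.085     ] 0.28339039765442525 0.20509756076702707
-6.018459181789354 [ 0.63167909 -0.32477053  0.39175614]
```

```bash
python3 -m handwheel '{"slide": [[0.015,0,0],[0.025,0,0],[0.025,0,0],[0.025,0,0],[0.025,0,0],[0.025,0,0],[0.02,0,0],[0.012,0,0],[0.008,0,0],[0.004,0,0],[0,0,0],[0,0,0]], "yaw": [0,0,0,0,0,0,0,0,0,0,0,0]}'
python3 -m handwheel '{"slide": [[0.001,0,0],[0.001,0,0],[0.001,0,0],[0,0,0]], "yaw": [0,0,0,0]}'
```

```text
time: 9.32
tool_pos: [0.6321, -0.3263, 0.2089]
ee_rot: [[0.001, 0.994, -0.11], [-0.001, -0.11, -0.994], [-1.0, 0.001, 0.001]]
force: [-0.4, 0.2, -1.5]
opening: 0.0417
time: 9.65
tool_pos: [0.6317, -0.3263, 0.2049]
ee_rot: [[0.0, 0.994, -0.11], [-0.0, -0.11, -0.994], [-1.0, 0.0, 0.0]]
force: [-0.7, 0.0, -1.4]
opening: 0.0412
```

```bash
python3 -m handwheel '{"slide": [[0.001,0,0],[0.001,0,0],[0.001,0,0],[0,0,0]], "yaw": [0,0,0,0]}'
```

```text
time: 9.98
tool_pos: [0.6317, -0.3262, 0.2021]
ee_rot: [[0.0, 0.994, -0.11], [-0.0, -0.11, -0.994], [-1.0, 0.0, 0.0]]
force: [-2.0, 0.7, 3.5]
opening: 0.0415
```

```bash
python3 -m handwheel '{"slide": [[0,0,0],[0,0,0],[0,0,0],[0,0,0],[-0.01,0,0],[-0.02,0,0],[-0.03,0,0],[-0.035,0,0],[-0.035,0,0],[-0.03,0,0],[-0.02,0,0],[-0.01,0,0]], "yaw": [0,0,0,0,0,0,0,0,0,0,0,0]}' 0.065 35
python3 -m handwheel '{"slide": [[0,-0.007,-0.017],[0,-0.013,-0.033],[0,-0.013,-0.033],[0,-0.013,-0.033],[0,-0.013,-0.033],[0,-0.013,-0.033],[0,-0.013,-0.033],[0,-0.013,-0.033],[0,-0.013,-0.033],[0,-0.013,-0.033],[0,-0.013,-0.033],[0,-0.0085,-0.0223]], "yaw": [0,0,0,0,0,0,0,0,0,0,0,0]}' 0.0854
python3 -m handwheel '{"slide": [[0,0,0],[0,0,0],[0,0,0]], "yaw": [0.1,0,0]}'
python3 - <<'E'
from h import *
c=camera("wrist"); cv2.imwrite("pics/w4.png",c["image"][:,:,::-1])
c=camera("top"); cv2.imwrite("pics/t4.png",c["image"][:,:,::-1])
s=read_state();print(s["joints"],s["tool_pos"])
E
```

```text
time: 10.98
tool_pos: [0.632, -0.3263, 0.3963]
ee_rot: [[0.005, 0.994, -0.11], [-0.003, -0.11, -0.994], [-1.0, 0.005, 0.002]]
force: [0.1, -0.9, 0.2]
opening: 0.0649
time: 11.98
tool_pos: [0.5261, 0.0593, 0.3914]
ee_rot: [[-0.001, 0.994, -0.109], [0.001, -0.109, -0.994], [-1.0, -0.001, -0.001]]
force: [0.2, -0.6, -0.8]
opening: 0.0852
time: 12.23
tool_pos: [0.5275, 0.0569, 0.3915]
ee_rot: [[-0.0, 0.979, -0.206], [-0.0, -0.206, -0.979], [-1.0, -0.0, 0.0]]
force: [0.1, 0.8, 0.7]
opening: 0.0856
[-1.81157460e+00  1.77256314e+01 -9.31661093e+00  6.29729771e+01
 -8.12266262e-03  1.00129064e+02] [0.52772634 0.05622391 0.39151668]
```

View pics/w4.png

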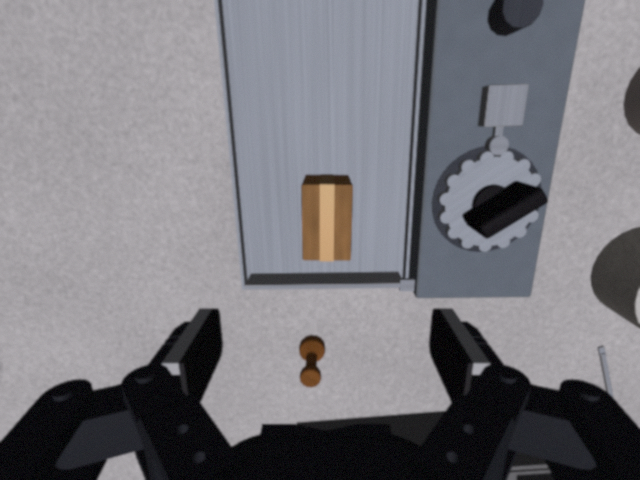

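View pics/t4.png

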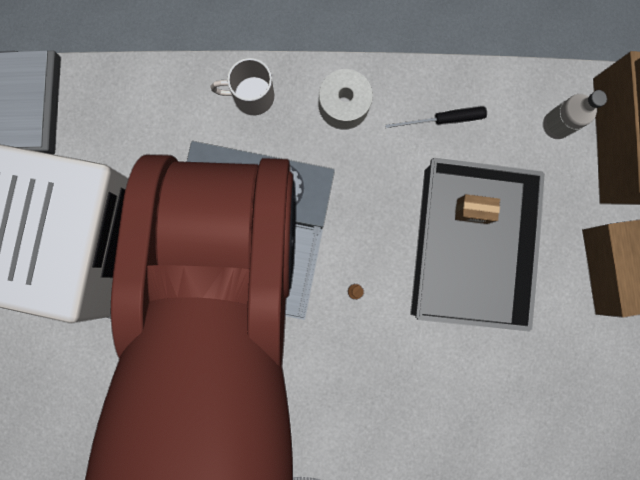

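```bash
python3 - <<'E'
from h import *
import pickle
c=camera("wrist"); pickle.dump(c,open("w4.pkl","wb"))
cv2.imwrite("pics/w4c.png",cv2.resize(c["image"][130:270,420:570,::-1],None,fx=4,fy=4,interpolation=cv2.INTER_CUBIC))
E
python3 -m handwheel '{"slide": [[0.02,0,0],[0.03,0,0],[0.03,0,0],[0.03,0,0],[0.025,0,0],[0.02,0,0],[0.018,0,0],[0.01,0,0],[0,0,0],[0,0,0]], "yaw": [0,0,0,0,0,0,0,0,0,0]}' 0.0854 35
python3 -m handwheel '{"slide": [[0,0,0],[0,0,0],[0,0,0],[0,0,0],[0,0,0],[0,0,0],[0,0,0],[0,0,0]], "yaw": [0,0,0,0,0,0,0,0]}' 0.02 35
python3 -m handwheel '{"slide": [[-0.01,0,0],[-0.025,0,0],[-0.03,0,0],[-0.03,0,0],[-0.03,0,0],[-0.03,0,0],[-0.02,0,0],[-0.01,0,0],[0,0,0]], "yaw": [0,0,0,0,0,0,0,0,0]}'
```

```text
time: 13.22
tool_pos: [0.5277, 0.0564, 0.2088]
ee_rot: [[-0.001, 0.978, -0.209], [0.0, -0.209, -0.978], [-1.0, -0.001, 0.0]]
force: [-0.0, 0.1, 0.4]
opening: 0.0855
time: 13.88
tool_pos: [0.528, 0.0569, 0.2096]
ee_rot: [[0.002, 0.978, -0.208], [-0.0, -0.208, -0.978], [-1.0, 0.002, -0.0]]
force: [-1.0, -0.4, 5.8]
opening: 0.0413
time: 14.63
tool_pos: [0.528, 0.0569, 0.3962]
ee_rot: [[0.004, 0.978, -0.208], [-0.0, -0.208, -0.978], [-1.0, 0.004, -0.001]]
force: [0.6, -0.1, -1.4]
opening: 0.0418
```

View pics/w4c.png

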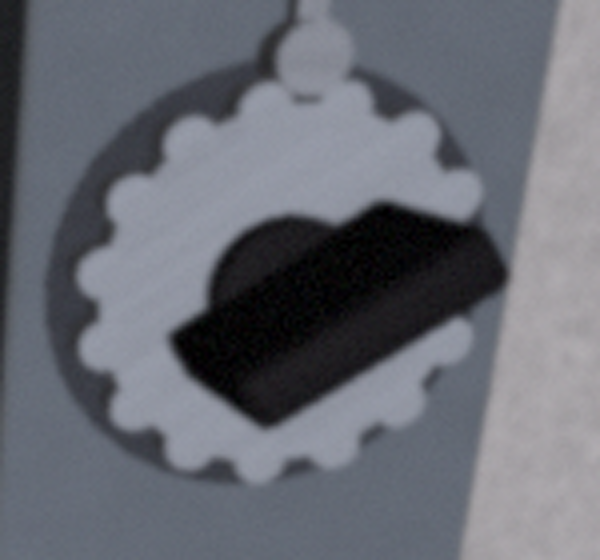

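```bash
python3 - <<'E'
from h import *
import pickle; c=pickle.load(open("w4.pkl","rb"))
T=lambda a:np.array(a,float)/4+[420,130]
P=onplane(c,T([(237,383),(482,228),(508,275),(268,428)]),.1)
print(P.round(4),P.mean(0),[np.linalg.norm(P[i]-P[(i+1)%4]).round(4) for i in range(4)],np.degrees(np.arctan2(*(P[1]-P[0])[1::-1])),np.degrees(np.arctan2(*(P[2]-P[3])[1::-1])))
# plate circle by scallops
pts=[(265,480),(190,470),(130,415),(80,345),(78,275),(108,195),(165,140),(262,85),(348,82),(435,118),(480,185),(472,340),(418,420),(338,468)]
Q=onplane(c,T(pts),.058)
A=np.c_[2*Q[:,:2],np.ones(len(Q))]; s=np.linalg.lstsq(A,(Q[:,:2]**2).sum(1),rcond=None)[0]
print(s[:2],np.sqrt(s[2]+s[0]**2+s[1]**2))
E
```

```text
[[0.6408 0.0386 0.1   ]
 [0.6859 0.0587 0.1   ]
 [0.6903 0.049  0.1   ]
 [0.6458 0.0286 0.1   ]] [0.66569508 0.04371868 0.1       ] [np.float64(0.0494), np.float64(0.0106), np.float64(0.0489), np.float64(0.0113)] 23.9318989497915 24.63034900195692
[0.66799888 0.0420193 ] 0.043321603858432034
```

```bash
python3 -m handwheel '{"slide": [[0,0,0],[0,0.001,0.014],[0,0.001,0.026],[0,0.001,0.035],[0,0.001,0.035],[0,0.001,0.035],[0,0.001,0.035],[0,0.001,0.035],[0,0.001,0.035],[0,0.001,0.035],[0,0.001,0.035],[0,0.001,0.025]], "yaw": [-0.1,0,0,0,0,0,0,0,0,0,0,0]}'
python3 -m handwheel '{"slide": [[0,0,0.018],[0,0,0.008],[0.015,0,0],[0.025,0,0],[0.025,0,0],[0.025,0,0],[0.02,0,0],[0.01,0,0],[0,0,0],[0,0,0]], "yaw": [0,0,0,0,0,0,0,0,0,0]}'
python3 - <<'E'
from h import *
c=camera("wrist"); cv2.imwrite("pics/w5.png",c["image"][:,:,::-1])
c=camera("side"); cv2.imwrite("pics/s5.png",c["image"][:,:,::-1])
E
```

```text
time: 15.63
tool_pos: [0.4997, -0.2898, 0.3918]
ee_rot: [[-0.002, 0.994, -0.111], [0.001, -0.111, -0.994], [-1.0, -0.002, -0.001]]
force: [0.7, 0.6, -2.2]
opening: 0.0414
time: 16.47
tool_pos: [0.4978, -0.3126, 0.2735]
ee_rot: [[-0.001, 0.994, -0.109], [0.001, -0.109, -0.994], [-1.0, -0.001, -0.001]]
force: [0.0, -0.8, 0.3]
opening: 0.0417
```

View pics/w5.png

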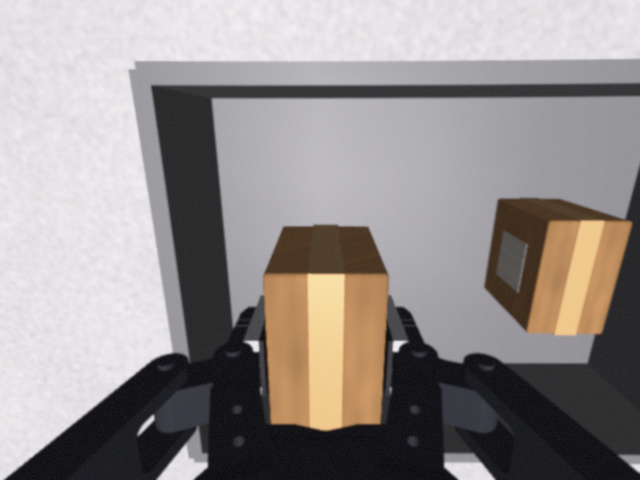

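View pics/s5.png

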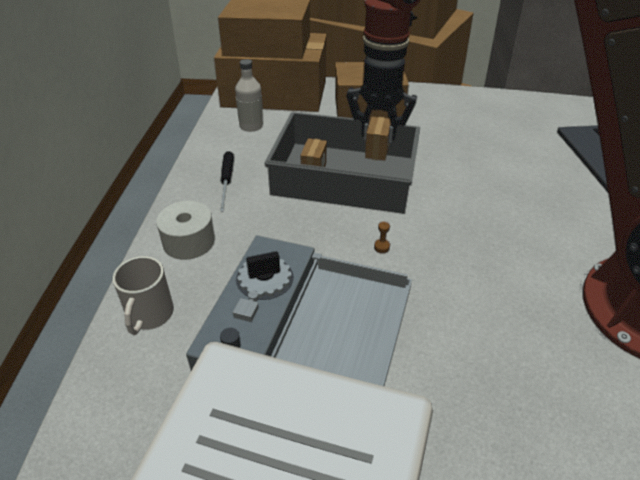

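```bash
python3 -m handwheel '{"slide": [[0.01,0,0],[0.02,0,0],[0.015,0,0],[0.01,0,0],[0.007,0,0],[0.004,0,0],[0.001,0,0],[0.001,0,0],[0.001,0,0],[0.001,0,0],[0,0,0],[0,0,0]], "yaw": [0,0,0,0,0,0,0,0,0,0,0,0]}'
```

```text
time: 17.57
tool_pos: [0.4979, -0.3132, 0.204]
ee_rot: [[0.0, 0.994, -0.11], [-0.0, -0.11, -0.994], [-1.0, 0.0, 0.0]]
force: [0.0, -0.3, -1.6]
opening: 0.0414
```

```bash
python3 -m handwheel '{"slide": [[0.001,0,0],[0.001,0,0],[0,0,0]], "yaw": [0,0,0]}'
```

```text
time: 17.82
tool_pos: [0.4978, -0.3132, 0.2036]
ee_rot: [[0.001, 0.994, -0.11], [-0.001, -0.11, -0.994], [-1.0, 0.001, 0.001]]
force: [-5.2, 3.9, 19.5]
opening: 0.0419
```

```bash
python3 -m handwheel '{"slide": [[0,0,0],[0,0,0],[0,0,0],[0,0,0],[-0.01,0,0],[-0.02,0,0],[-0.03,0,0],[-0.035,0,0],[-0.035,0,0],[-0.03,0,0],[-0.02,0,0],[-0.01,0,0]], "yaw": [0,0,0,0,0,0,0,0,0,0,0,0]}' 0.065 35
python3 -m handwheel '{"slide": [[0,0.008,-0.017],[0,0.011,-0.033],[0,0.011,-0.033],[0,0.011,-0.033],[0,0.011,-0.033],[0,0.011,-0.033],[0,0.011,-0.033],[0,0.011,-0.033],[0,0.011,-0.033],[0,0.011,-0.033],[0,0.011,-0.033],[0,0.011,-0.0255]], "yaw": [0,0,0,0,0,0,0,0,0,0,0,0]}' 0.0854
python3 -m handwheel '{"slide": [[0,0,0],[0,0,0],[0,0,0],[0,0,0],[0,0,0],[0,0,0],[0,0,0],[0,0,0],[0,0,0]], "yaw": [-0.116,-0.116,-0.116,-0.116,-0.116,-0.116,-0.116,-0.116,-0.116]}'
python3 -m handwheel '{"slide": [[0,0,0],[0,0,0],[0,0,0],[0,0,0],[0,0,0],[0,0,0],[0,0,0],[0,0,0],[0,0,0],[0,0,0],[0,0,0]], "yaw": [-0.116,-0.116,-0.116,-0.116,-0.116,-0.116,-0.116,-0.116,-0.116,0,0]}'
python3 - <<'E'
from h import *
c=camera("wrist"); cv2.imwrite("pics/w6.png",c["image"][:,:,::-1])
c=camera("top"); cv2.imwrite("pics/t6.png",c["image"][:,:,::-1])
s=read_state();print(s["joints"],s["tool_pos"],np.degrees(np.arctan2(s["ee_rot"][1,2],s["ee_rot"][0,2])))
E
```

```text
time: 18.82
tool_pos: [0.4981, -0.3134, 0.3956]
ee_rot: [[0.004, 0.994, -0.11], [-0.003, -0.11, -0.994], [-1.0, 0.004, 0.003]]
force: [-0.1, 0.0, 1.1]
opening: 0.0653
time: 19.82
tool_pos: [0.6671, 0.0456, 0.391]
ee_rot: [[-0.001, 0.994, -0.109], [0.0, -0.109, -0.994], [-1.0, -0.001, -0.0]]
force: [1.2, -0.7, -0.4]
opening: 0.0857
time: 20.57
tool_pos: [0.6667, 0.043, 0.3909]
ee_rot: [[-0.002, 0.59, 0.807], [0.0, 0.807, -0.59], [-1.0, -0.001, -0.001]]
force: [0.5, -0.9, -0.8]
opening: 0.0853
time: 21.48
tool_pos: [0.6668, 0.043, 0.3911]
ee_rot: [[-0.001, -0.393, 0.92], [0.0, 0.92, 0.393], [-1.0, 0.0, -0.001]]
force: [0.1, -0.4, 0.1]
opening: 0.0853
[-2.57609323e+00  3.32362033e+01  1.51330702e+01  7.19321265e+01
  1.94962708e-03 -2.56986003e+01] [0.66682241 0.04297745 0.39138123] 23.122511083154492
```

View pics/w6.png

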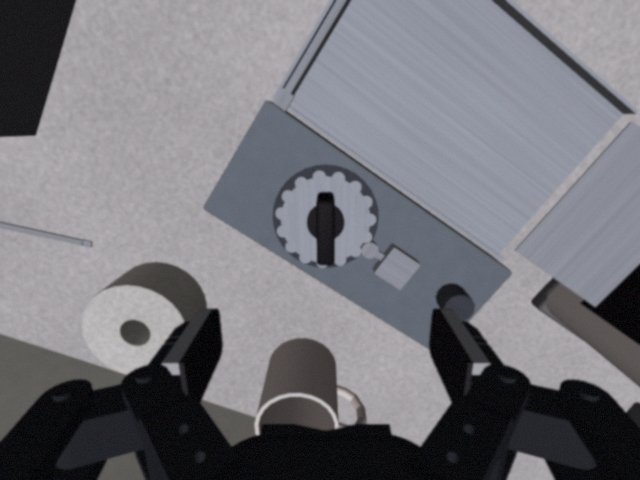

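View pics/t6.png

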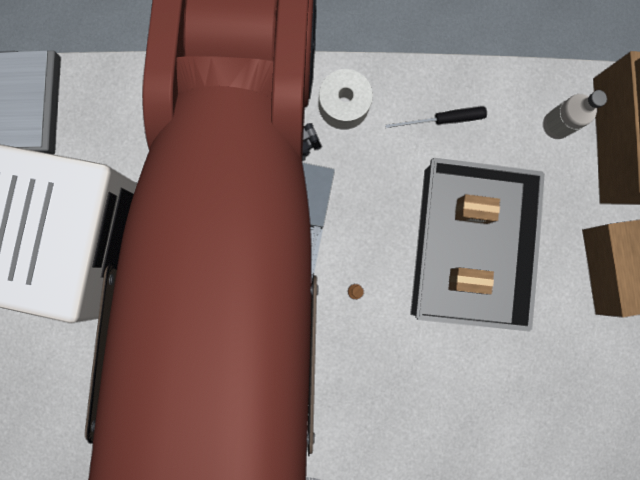

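```bash
python3 - <<'E'
from h import *
c=camera("wrist"); im=c["image"][:,:,::-1]
cv2.imwrite("pics/w6c.png",cv2.resize(im[150:280,260:400],None,fx=5,fy=5,interpolation=cv2.INTER_CUBIC)[:600])
import pickle; pickle.dump(c,open("w6.pkl","wb"))
E
```

```text
(no output)
```

View pics/w6c.png

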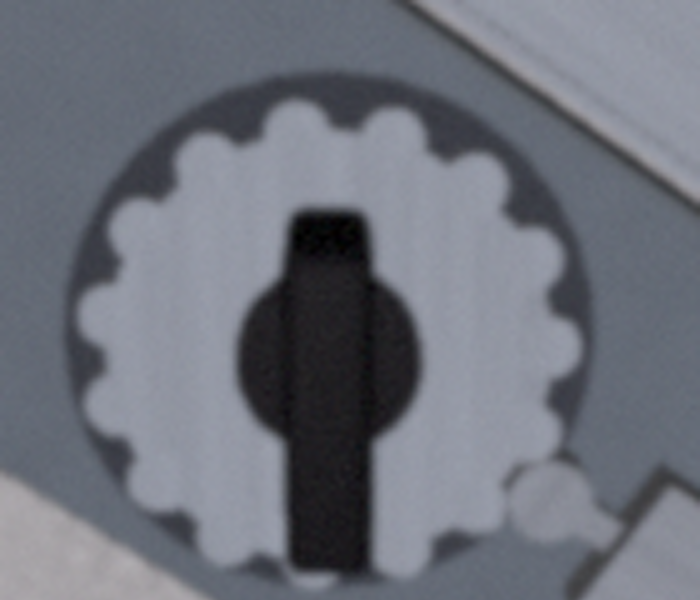

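```bash
python3 - <<'E'
from h import *
import pickle; c=pickle.load(open("w6.pkl","rb"))
T=lambda a:np.array(a,float)/5+[260,150]
P=onplane(c,T([(289,258),(370,258),(373,572),(290,572)]),.1)
print(P.mean(0),[np.linalg.norm(P[i]-P[(i+1)%4]).round(4) for i in range(4)],np.degrees(np.arctan2(*(P[0]-P[3])[1::-1])),np.degrees(np.arctan2(*(P[1]-P[2])[1::-1])))
pts=[(295,98),(400,106),(495,155),(562,240),(582,345),(562,440),(410,576),(310,588),(212,560),(135,500),(85,410),(78,315),(112,215),(190,135)]
Q=onplane(c,T(pts),.058)
A=np.c_[2*Q[:,:2],np.ones(len(Q))]; s=np.linalg.lstsq(A,(Q[:,:2]**2).sum(1),rcond=None)[0]
print(s[:2],np.sqrt(s[2]+s[0]**2+s[1]**2))
E
```

```text
[0.66590324 0.0434647  0.1       ] [np.float64(0.0119), np.float64(0.0494), np.float64(0.0129), np.float64(0.0494)] -157.10014875296807 -155.94297323244635
[0.66666537 0.04361829] 0.043892627284658974
```

```bash
python3 -m handwheel '{"slide": [[0.015,0,0],[0.025,0,0],[0.03,0,0],[0.025,0,0],[0.02,0,0],[0.015,0,0],[0.01,0,0],[0.006,0,0],[0.004,0,0],[0,0,0],[0,0,0]], "yaw": [0,0,0,0,0,0,0,0,0,0,0]}' 0.0854 60
python3 -m handwheel '{"slide": [[0,0,0],[0,0,0],[0,0,0],[0,0,0],[0,0,0],[0,0,0],[0,0,0],[0,0,0],[0,0,0],[0,0,0]], "yaw": [0,0,0,0,0,0,0,0,0,0]}' 0.005 60
cat > st.py <<'E'
from h import *
s=read_state();R=s["ee_rot"];print(s["time"],"zang deg",np.degrees(np.arctan2(R[1,2],R[0,2])).round(2),s["tool_pos"].round(4),"F",s["force"].round(1),"M",s["ft_torque"].round(2),"op",s["opening"])
E
python3 st.py
```

```text
time: 22.55
tool_pos: [0.6672, 0.043, 0.2425]
ee_rot: [[0.001, -0.396, 0.918], [-0.0, 0.918, 0.396], [-1.0, -0.0, 0.001]]
force: [0.6, 0.1, 0.6]
opening: 0.0853
time: 23.38
tool_pos: [0.6669, 0.043, 0.2419]
ee_rot: [[0.0, -0.396, 0.918], [-0.0, 0.918, 0.396], [-1.0, -0.0, 0.0]]
force: [-0.8, 0.1, 3.7]
opening: 0.0131
23.3833 zang deg 23.33 [0.6669 0.043  0.2419] F [-0.8  0.1  3.7] M [-0.1   0.22 -0.  ] op 0.013111895040697452
```

```bash
python3 -m handwheel '{"slide": [[0,0,0],[0,0,0],[0,0,0],[0,0,0],[0,0,0],[0,0,0],[0,0,0],[0,0,0],[0,0,0],[0,0,0]], "yaw": [0.03,0.05,0.05,0.05,0.05,0.05,0.05,0.05,0.03,0.01]}'; python3 st.py
python3 -m handwheel '{"slide": [[0,0,0],[0,0,0],[0,0,0],[0,0,0],[0,0,0],[0,0,0]], "yaw": [0,0,0,0,0,0]}'; python3 st.py
python3 - <<'E'
from h import *
c=camera("wrist"); cv2.imwrite("pics/w7.png",c["image"][:,:,::-1])
E
```

```text
time: 24.22
tool_pos: [0.6669, 0.043, 0.2419]
ee_rot: [[0.0, 0.014, 1.0], [-0.0, 1.0, -0.014], [-1.0, -0.0, 0.0]]
force: [-1.8, -0.7, 6.2]
opening: 0.0136
24.2167 zang deg -0.81 [0.6669 0.043  0.2419] F [-1.8 -0.7  6.2] M [-0.03  0.35  0.15] op 0.013619655495446553
time: 24.72
tool_pos: [0.6669, 0.043, 0.2419]
ee_rot: [[0.0, 0.012, 1.0], [-0.0, 1.0, -0.012], [-1.0, -0.0, 0.0]]
force: [-1.5, -0.7, 5.5]
opening: 0.013
24.7167 zang deg -0.66 [0.6669 0.043  0.2419] F [-1.5 -0.7  5.5] M [-0.02  0.29  0.09] op 0.01301228530184942
```

View pics/w7.png

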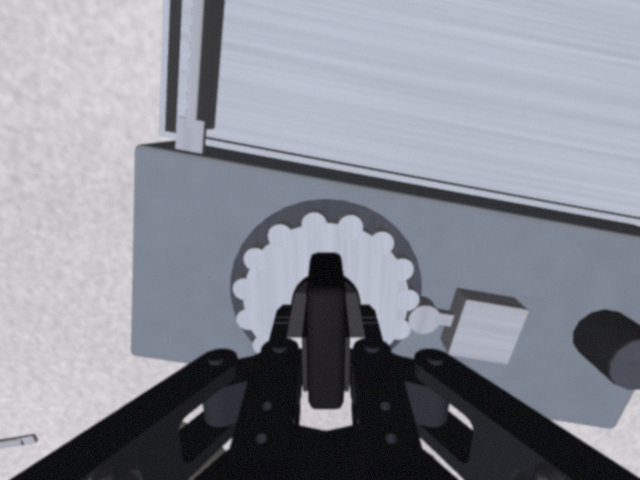

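```bash
python3 -m handwheel '{"slide": [[0,0,0],[0,0,0],[0,0,0],[0,0,0],[0,0,0],[0,0,0],[0,0,0],[0,0,0],[0,0,0],[0,0,0]], "yaw": [0.03,0.05,0.05,0.05,0.05,0.05,0.05,0.05,0.03,0.01]}'; python3 st.py
python3 -m handwheel '{"slide": [[0,0,0],[0,0,0],[0,0,0],[0,0,0],[0,0,0],[0,0,0],[0,0,0]], "yaw": [0,0,0,0,0,0,0]}'; python3 st.py
python3 - <<'E'
from h import *
c=camera("wrist"); cv2.imwrite("pics/w8.png",c["image"][:,:,::-1])
E
```

```text
time: 25.6
tool_pos: [0.667, 0.043, 0.242]
ee_rot: [[0.0, 0.42, 0.908], [-0.0, 0.908, -0.42], [-1.0, 0.0, 0.0]]
force: [-2.0, -0.9, 5.4]
opening: 0.0132
25.6 zang deg -24.84 [0.667 0.043 0.242] F [-2.  -0.9  5.4] M [-0.1   0.34  0.18] op 0.013238558644884007
time: 26.18
tool_pos: [0.6669, 0.043, 0.2419]
ee_rot: [[0.0, 0.418, 0.908], [-0.0, 0.908, -0.418], [-1.0, 0.0, 0.0]]
force: [-2.0, 0.4, 5.3]
opening: 0.0132
26.1833 zang deg -24.73 [0.6669 0.043  0.2419] F [-2.   0.4  5.3] M [-0.07  0.37  0.08] op 0.013200159925648382
```

View pics/w8.png

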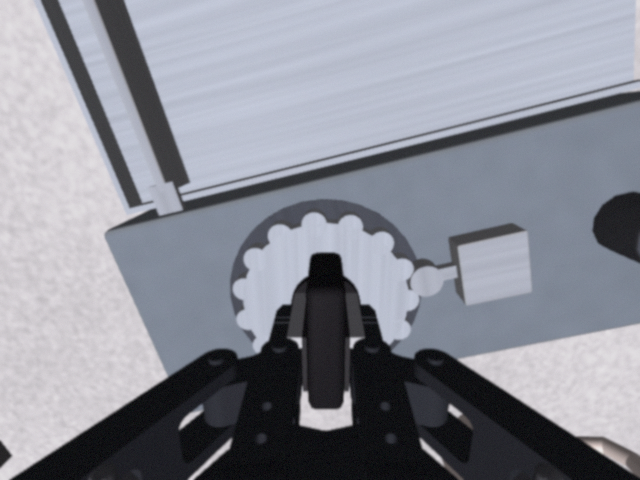

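The second stop is reached: the bar is aligned between the fingers, the roller sits in a notch at (425,282), and the fence has moved again. Next is the third stop.

```bash
python3 -m handwheel '{"slide": [[0,0,0],[0,0,0],[0,0,0],[0,0,0],[0,0,0],[0,0,0],[0,0,0],[0,0,0],[0,0,0],[0,0,0]], "yaw": [0.03,0.05,0.05,0.05,0.05,0.05,0.05,0.05,0.03,0.01]}'; python3 st.py
python3 -m handwheel '{"slide": [[0,0,0],[0,0,0],[0,0,0],[0,0,0],[0,0,0],[0,0,0],[0,0,0]], "yaw": [0,0,0,0,0,0,0]}'; python3 st.py
python3 - <<'E'
from h import *
for n in("wrist","top","side"):
    c=camera(n); cv2.imwrite(f"pics/{n}9.png",c["image"][:,:,::-1])
E
python3 st.py
```

```text
time: 27.07
tool_pos: [0.667, 0.0429, 0.2419]
ee_rot: [[0.0, 0.754, 0.657], [-0.0, 0.657, -0.754], [-1.0, 0.0, 0.0]]
force: [-1.4, -0.6, 5.3]
opening: 0.0129
27.0667 zang deg -48.9 [0.667  0.0429 0.2419] F [-1.4 -0.6  5.3] M [-0.01  0.3   0.17] op 0.012932562767238583
time: 27.65
tool_pos: [0.667, 0.043, 0.2419]
ee_rot: [[0.0, 0.752, 0.659], [-0.0, 0.659, -0.752], [-1.0, 0.0, 0.0]]
force: [-2.1, -1.1, 5.6]
opening: 0.0129
27.65 zang deg -48.79 [0.667  0.043  0.2419] F [-2.1 -1.1  5.6] M [0.   0.29 0.1 ] op 0.01290498801870346
27.8 zang deg -48.79 [0.6669 0.043  0.2419] F [-1.6 -0.6  5.2] M [0.02 0.33 0.17] op 0.013562282675459699
```

View pics/wrist9.png

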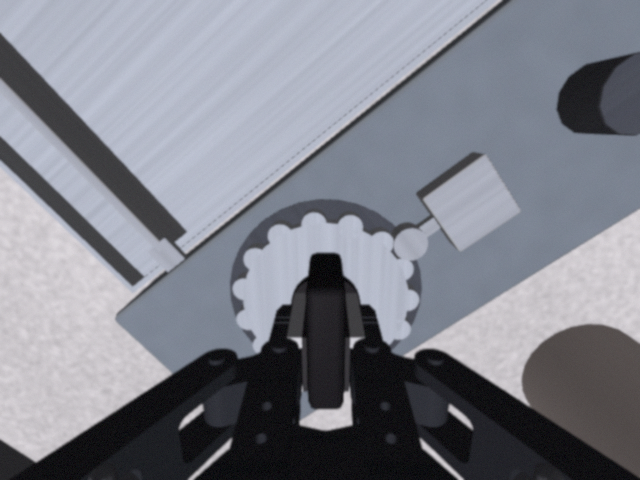

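View pics/side9.png

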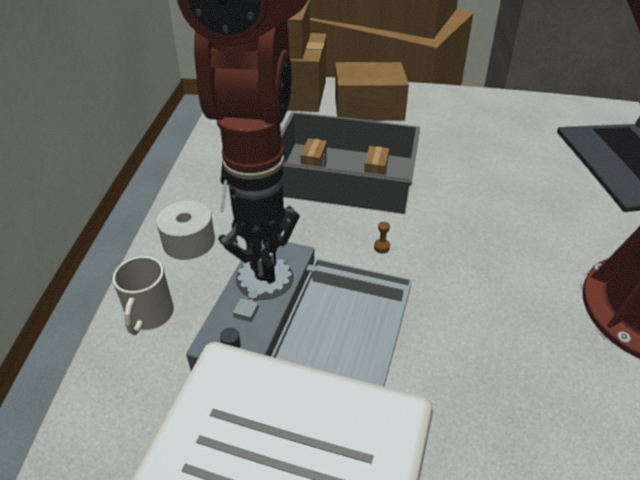

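View pics/top9.png

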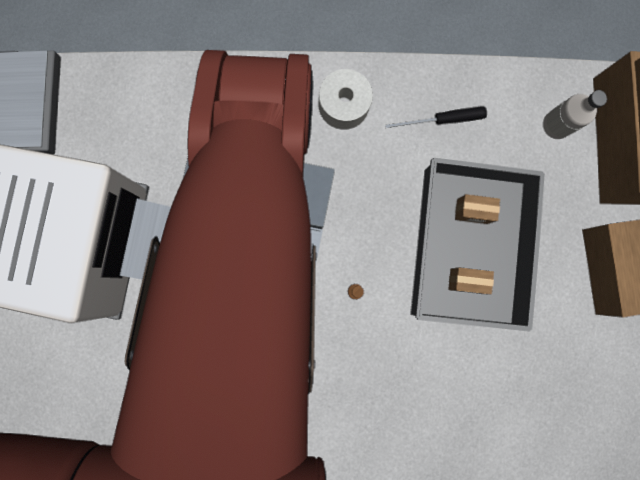

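The third stop is reached: the hand has turned 72.1° from home, the roller is in a notch at (410,243), and the fence has moved about 30 mm. Both cartons stand upright in the tote at (480,208) and (472,280), and the stamp (355,292) and spool haven't moved. I'm handing in.

```bash
python3 -c "
from rig import close_job;print(close_job())"; python3 st.py
```

```text
the job is handed in; nothing more can be done
None
the job is handed in; nothing more can be done
```

I stood both cartons upright in the tote, then turned the knob clockwise to the third stop and handed in still gripping it. I handed in at about 28 s of the 72 s allowed; no verdict was reported.

- **Knob:** I turned it one click at a time and rested 0.5 to 0.6 s in each stop. The gripper's readings show it turned 24.0°, 48.1° and 72.1° from home at the three stops. The grip is set to 60 N, with the fingers closed on the bar at about 13 mm. The wrist picture shows the bar aligned between the fingers and the roller in a notch.
- **Cartons:** the last top and side pictures show both standing upright and well apart on the tote's floor.
- **Bystanders:** the stamp and spool looked unmoved in the pictures.

No check failed. Three things were looser than the rest:
- The top and side cameras disagreed by about 4 mm in y. I settled it with wrist-camera measurements.
- The networks missed the cartons in some views and once took the knob for a carton, so I measured from the pictures instead.
- The second carton met the tote floor with about 20 N at the wrist, against a limit of 120 N.

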